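# Kit the parts for the next wire harness

### The arm

A 7-joint arm with a two-finger parallel gripper is mounted at the origin on the work surface. World frame = base frame: x ahead of the robot, y to its left, z up, the work surface at z = 0. Lengths are in m, angles in rad, forces in N, time in s.
With the tool pointing down it reaches from about 0.4 to 0.875 m from the base axis. Payload 19.3 kg.
Tool frame: the origin (TCP) lies on the centre line of the jaws, within the pads' length; the fingertips stand 14 mm ahead of it and the grasp point (between the pads) lies 5 mm behind it; y points along the fingers, x is the direction in which the jaws open and shut, and the axes are right-handed (so a half turn about y gives the same grasp; the last joint's range is limited). The gripper opens to 85 mm and grips with 20 to 120 N. Pads are 22 mm wide; open, the fingers measure 114 mm over their backs; the gripper's body (76 mm by 85 mm) begins 54 mm behind the grasp point. The pads swing forward as they close: fully open they stand 13 mm farther back than shut.
Start: joints at [1.219, 0.521, -0.036, 1.599, 0.021, 1.021, -0.113], TCP at [0.174, -0.6, 0.245] pointing down, gripper open.
Joint ranges: [-2.91, 2.91], [-0.3, 2.13], [-1.5, 1.42], [0.17, 2.43], [-1.26, 4.41], [0.16, 1.93], [-2.52, 2.52]. Speed limits (rad/s): [1.89, 1.89, 2.39, 2.39, 3.01, 3.01, 3.01].

### API

Orientations are given as [roll, pitch, yaw] about the fixed x, y, z axes, in that order (R = Rz(yaw) Ry(pitch) Rx(roll)).
In Python, from workcell import monitor, grab_frame, workorder gives the robot as it stands.
- The arm moves only by the tool drive_tool, never from a script. Its argument "steps" is one flat list of numbers, 5 for each row, row after row: the finger opening in mm, from 0 to 85.4, then the shift along the world's x, y, z in mm, then the turn about the world's z in degrees. In form: [fingers, tx, ty, tz, twist, fingers, tx, ty, tz, twist, ...]. A call has exactly 5 rows; each row shifts and turns the commanded pose from where the row before left it; what a row does not reach is not made up. A row lasts 1/12 s, in which the tool goes at most 41.7 mm and 7.16 degrees, less where a joint would pass 70% of its speed; a pose out of reach is approached as far as the arm can. A call is refused whole if a number of a shift passes 41.7 or a number of a turn 7.16, either way. A call with a gripper value outside its range is refused whole. The fingers move at their own pace and stop on an object; "grip_force" is the grip in N (left out, the last holds). Time passes only in rows, so rows that do not move let the fingers close, or fill a call up. It gives the time, the measured TCP pose, the force and the opening at its end, in the units of the state.
- monitor.observe(): the state, without advancing time (a new reading comes with each control period).
- grab_frame(name): name is "scene" or "side" or "wrist"; returns a dict with "frame" (420x560x3 uint8, red, green, blue), "vertical_fov" (degrees; the focal length in pixels is half the picture's height over the tangent of half this angle, whatever the lens; pixels are square), "cx", "cy" (the principal point, pixels), "k1" (the pictures are not rectified: a ray, as slopes to the right and down, at radius r is drawn at 1 + k1 r^2 times it, then the intrinsics apply), "xyz" and "orientation" of the camera in the world. Camera axes: x right, y down, z forward; pixel columns grow to the right and rows downward; lengths in m; the calibration is good to about 2 mm. A picture is of the moment at which its call begins. There is no depth.
- workorder.job_done(): hands the job in, once; it reports no verdict.
The state is a dict: "clock": time; "qpos": joint angles; "qd": joint speeds; "joint_efforts": joint torques, N m; "position": TCP position; "tool_rot": TCP orientation; "force": force on the tool from outside, world axes, zero at the start; "moment": the same for the moment, N m; "grip_width": finger opening in m.
Only numpy, scipy, OpenCV 4.12 (cv2) and the standard library are available. Lean on these libraries where they do the work, as an engineer would, in place of code of your own. Each camera call takes 0.05 s, during which the arm holds its last target. There are 200 camera calls.

### The job

Set out the parts for the next harness: lay the large blue and the small black L-shaped brackets flat on the floor of the wooden kit tray, each on its painted outline so that they nest round the island, and stand each of the three connector housings upright, fully down in the nest whose rim has its colour. Let go of everything in the end.

Things in the scene. Friction and masses are not known exactly. Their poses are not given: they have to be found in the camera images.
- plug_green_center (a point): Centre (30 mm above the underside) of the green connector housing: loose upright plastic block, 50 mm (own x) by 30 mm (own y) by 60 mm high, 50 to 100 g, two rows of small black holes in its top. The three housings differ only in colour. z up. Same when turned by half a turn. Grip across the 30 mm.
- nest_green: Fixed nest with green rim: pocket 58 mm (own x) by 38 mm (own y), rim 8 mm wide all round. Origin: centre of its underside, on the table. Pocket floor 3 mm, rim top 11 mm above the table. A housing stands in it with 4 mm of play on each side, long side along the nest's x, either way round.
- plug_yellow_center (a point): Centre (30 mm above the underside) of the yellow connector housing: loose upright plastic block, 50 mm (own x) by 30 mm (own y) by 60 mm high, 50 to 100 g, two rows of small black holes in its top. The three housings differ only in colour. z up. Same when turned by half a turn. Grip across the 30 mm.
- nest_yellow: Fixed nest with yellow rim: pocket 58 mm (own x) by 38 mm (own y), rim 8 mm wide all round. Origin: centre of its underside, on the table. Pocket floor 3 mm, rim top 11 mm above the table. A housing stands in it with 4 mm of play on each side, long side along the nest's x, either way round.
- plug_red_center (a point): Centre (30 mm above the underside) of the red connector housing: loose upright plastic block, 50 mm (own x) by 30 mm (own y) by 60 mm high, 50 to 100 g, two rows of small black holes in its top. The three housings differ only in colour. z up. Same when turned by half a turn. Grip across the 30 mm.
- nest_red: Fixed nest with red rim: pocket 58 mm (own x) by 38 mm (own y), rim 8 mm wide all round. Origin: centre of its underside, on the table. Pocket floor 3 mm, rim top 11 mm above the table. A housing stands in it with 4 mm of play on each side, long side along the nest's x, either way round.
- big_center (a point): Centre of the grey square post (24 x 24 mm, 12 to 60 mm above the underside) of the loose large blue L bracket, 36 mm above its underside. Foot 12 mm thick; own axes, mm from here: one arm x -44..92, y -24..16, other x -44..-4, y 16..84. 100-195 g. z up. Grip the post, either pair of faces. Seated: at x -24, y -30 mm in the tray's axes, 39 mm above the table, axes as the tray's (no half turn).
- small_center (a point): Centre of the grey square post (20 x 20 mm, 12 to 60 mm above the underside) of the loose small black L bracket, 36 mm above its underside. Foot 12 mm thick; own axes, mm from here: one arm x -58..30, y -12..12, other x 6..30, y -48..-12. 50-100 g. z up. Grip the post, either pair of faces. Seated: at x 38, y 42 mm in the tray's axes, 39 mm above the table, axes as the tray's (no half turn).
- tray: Fixed wooden tray, inside 144 mm (own x) by 116 mm (own y), walls 6 mm thick. Origin: centre of its underside, on the table. Floor 3 mm, walls 11 mm above the table. A fixed island as high as the walls fills x -24..40, y -10..26 mm, off centre: the brackets fit round it in one way only, with about 4 mm of play. Their outlines are painted on the floor (blue: large, black: small).
There are look-alikes about, which are no part of the job. Leave any green or turquoise look-alike of the part that bears small_center alone. Leave any pink look-alike of the nest_yellow alone.

How it is judged:
At the end, for the whole second after the job is handed in: Housings upright (0.1 rad) on the floor of the nest of their colour, within 9 mm of its centre, 4 mm in height; brackets flat on the tray floor (4 mm, 0.1 rad), within 8 mm along each tray axis and 0.14 rad of their places; all at rest (under 0.02 m/s) (horizontal distance between plug_green_center and nest_green below 0.009 m and height (world z) of plug_green_center between 0.029 and 0.037 m and angle between each of plug_green_center, plug_yellow_center, plug_red_center, big_center, small_center's own z axis and vertical below 0.1 rad and linear speed of each of plug_green, plug_yellow, plug_red, big, small below 0.02 m/s and horizontal distance between plug_yellow_center and nest_yellow below 0.009 m and height (world z) of plug_yellow_center between 0.029 and 0.037 m and horizontal distance between plug_red_center and nest_red below 0.009 m and height (world z) of plug_red_center between 0.029 and 0.037 m and x of big_center in the frame of tray between -0.032 and -0.016 m and y of big_center in the frame of tray between -0.038 and -0.022 m and height (world z) of big_center between 0.035 and 0.043 m and angle between the x axis of each of big_center, small_center and the x axis of tray, either way round below 0.14 rad and x of small_center in the frame of tray between 0.03 and 0.046 m and y of small_center in the frame of tray between 0.034 and 0.05 m and height (world z) of small_center between 0.035 and 0.043 m); the robot touches nothing.
It also fails if it takes over 128 s, if anything falls off the work surface, if the arm or the gripper's body presses on something with over 40 N, if the wrist force passes 120 N, or if a joint passes its speed limit or range.

## Working session

There is one attempt and no reset: what is moved stays moved. The work goes in short steps, Python scripts to look and compute and a tool call to move; the robot and the scene stay as the last step left them, time stands still between calls to the robot, and variables do not carry over. Pictures are saved under pics/ and viewed, about 12 in all and at most 16, crops included, and the job is handed in when it is done.

Besides the shell and the picture viewer there is one more tool, called after "Request:" as name(argument=value, ...), one argument or row to a line, values as JSON. drive_tool: Moves the arm, as the interface text tells. Its arguments: {"type":"object","properties":{"steps":{"type":"array"},"grip_force":{"type":"number"}},"required":["steps"]}

```bash
mkdir -p pics; cat > h.py <<'E'
import numpy as np,cv2
from scipy.spatial.transform import Rotation as R
from workcell import monitor,grab_frame,workorder
def shot(n,f):
    d=grab_frame(n); cv2.imwrite(f'pics/{f}.png',cv2.cvtColor(d['frame'],cv2.COLOR_RGB2BGR)); np.save(f'pics/{f}.npy',d,allow_pickle=True); return d
def load(f): return np.load(f'pics/{f}.npy',allow_pickle=True).item()
def cam(d):
    f=210/np.tan(np.radians(d['vertical_fov'])/2)
    o=np.array(d['orientation']); M=R.from_euler('xyz',o).as_matrix() if o.shape==(3,) else (o if o.shape==(3,3) else None)
    return f,M,np.array(d['xyz'])
def ray(d,u,v):
    f,M,p=cam(d); s=np.array([(u-d['cx'])/f,(v-d['cy'])/f]); t=s.copy()
    for _ in range(30): t=s/(1+d['k1']*(t@t))
    r=M@np.array([t[0],t[1],1]); return p,r/np.linalg.norm(r)
def onz(d,u,v,z):
    p,r=ray(d,u,v); return p+r*(z-p[2])/r[2]
def proj(d,P):
    f,M,p=cam(d); c=M.T@(np.array(P)-p); t=c[:2]/c[2]; t=t*(1+d['k1']*(t@t)); return t*f+[d['cx'],d['cy']]
def tri(*obs):
    A=np.zeros((3,3));b=np.zeros(3)
    for d,u,v in obs:
        p,r=ray(d,u,v);Q=np.eye(3)-np.outer(r,r);A+=Q;b+=Q@p
    return np.linalg.solve(A,b)
E
python3 - <<'E'
from h import *
for n in('scene','side','wrist'):
    d=shot(n,n+'0'); print(n,{k:v for k,v in d.items() if k!='frame'})
print(monitor.observe())
E
```

```text
scene {'vertical_fov': 56.45718661794511, 'cx': 279.0494411186046, 'cy': 208.98052956661388, 'k1': 0.0009188023385360856, 'xyz': array([1.02910978, 0.10261577, 1.01877946]), 'orientation': array([-2.57344316, -0.01047111,  1.6358687 ])}
side {'vertical_fov': 44.24144094107037, 'cx': 276.84039820728617, 'cy': 206.41432024995106, 'k1': -0.1729078031569006, 'xyz': array([-0.19365234,  0.89804518,  1.00623747]), 'orientation': array([-2.30722358,  0.02092711, -2.51778983])}
wrist {'vertical_fov': 61.12132107296373, 'cx': 276.66748323968636, 'cy': 210.36605463620032, 'k1': -0.09131734051813517, 'xyz': array([ 0.23967956, -0.57975065,  0.37389172]), 'orientation': array([ 2.86696823e+00,  3.35827098e-04, -1.29058816e+00])}
{'clock': 0.15, 'qpos': array([ 1.21880544,  0.52184502, -0.03632636,  1.59984877,  0.02120984,
        1.02108058, -0.1127899 ]), 'qd': array([ 0.00076538, -0.00167394,  0.00036519, -0.00094932,  0.00128077,
       -0.0017687 , -0.0008502 ]), 'joint_efforts': array([ 1.63309072e-03, -9.27392006e+01,  1.98053978e+00, -3.70063627e+01,
        1.79775408e-02,  6.43387946e-03, -1.79333574e-04]), 'position': array([ 0.1737072 , -0.60014549,  0.24488807]), 'tool_rot': array([-1.57085697e+00,  7.94190230e-04, -1.28900397e+00]), 'force': array([ 0.50875929, -0.60086145,  0.04247681]), 'moment': array([-0.01249437, -0.0070126 , -0.01076881]), 'grip_width': 0.08572523233016113}
```

View pics/scene0.png

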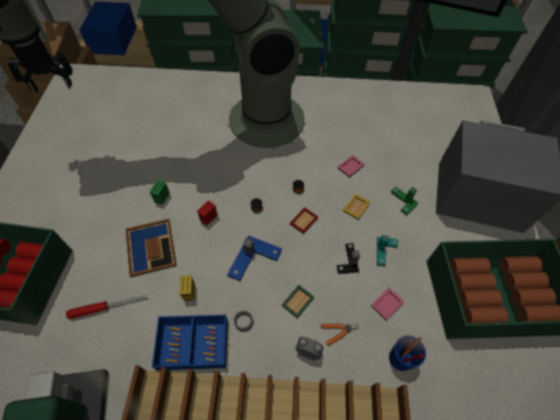

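View pics/side0.png

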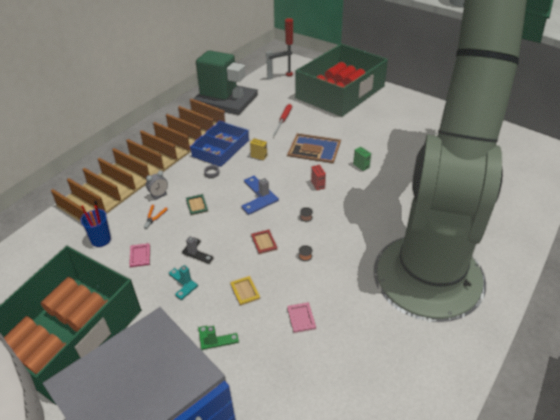

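Scene picture: tray (151,248); plugs green (160,191), red (207,212), yellow (186,288); nests red (304,220), yellow (357,207), green (298,300); blue L (253,256), black L (350,258). 
Look-alikes, to be left alone:
- Brackets: teal L (385,248), green L (405,200).
- Nests: pink (350,166) and (388,303).

In the side view, the black L is at (197,249), the yellow nest at (245,290) and the red nest at (263,241). Next I fit poses from both views.

```bash
cat > fit.py <<'E'
from h import *
from scipy.optimize import minimize
def box(x0,x1,y0,y1,z0,z1): return np.array([[x,y,z] for x in(x0,x1) for y in(y0,y1) for z in(z0,z1)])/1000
M={'plug':[box(-25,25,-15,15,0,60)],'nest':[box(-37,37,-27,27,0,11)],'tray':[box(-78,78,-64,64,0,11)],
'big':[box(-44,92,-24,16,0,12),box(-44,-4,16,84,0,12),box(-12,12,-12,12,0,60)],'small':[box(-58,30,-12,12,0,12),box(6,30,-48,-12,0,12),box(-10,10,-10,10,0,60)]}
S=4
def sil(d,m,x,y,yaw,z=0):
    im=np.zeros((420*S,560*S),np.uint8); c,s=np.cos(yaw),np.sin(yaw)
    for b in M[m]:
        P=b@np.array([[c,s,0],[-s,c,0],[0,0,1]])+[x,y,z]
        q=np.array([proj(d,p) for p in P]); h=cv2.convexHull(np.round((q+.5)*S).astype(np.int32)); cv2.fillConvexPoly(im,h,255)
    return cv2.resize(im,(560,420),interpolation=cv2.INTER_AREA)/255.
def mask(d,col,uv,rad,fill=False):
    hsv=cv2.cvtColor(cv2.GaussianBlur(d['frame'],(3,3),0),cv2.COLOR_RGB2HSV).astype(int); h,s,v=hsv[...,0],hsv[...,1],hsv[...,2]
    k={'red':((h<8)|(h>172))&(s>110),'green':(h>48)&(h<80)&(s>90),'yellow':(h>17)&(h<36)&(s>110),'blue':(h>100)&(h<130)&(s>110),
       'dark':(v<75),'any':(s>75)}[col]
    k=k.astype(np.uint8); w=np.zeros_like(k); cv2.circle(w,(int(uv[0]),int(uv[1])),int(rad),1,-1); k&=w
    if fill:
        c=np.argwhere(k)[:,::-1].astype(np.int32); cv2.fillConvexPoly(k,cv2.convexHull(c),1)
    return k.astype(float)
def fit(m,views,x0,zfree=False):
    # views: list of (d,mask)
    def cost(p):
        c=0
        for d,k in views:
            s=sil(d,m,p[0],p[1],p[2],p[3]/1 if zfree else 0); c+=1-np.minimum(s,k).sum()/np.maximum(s,k).sum()
        return c/len(views)
    best=None
    for yaw in x0[2]:
        p=[x0[0],x0[1],yaw]+([0.] if zfree else [])
        sx=np.array([p]+[[*p[:i],p[i]+[.012,.012,.3,.01][i],*p[i+1:]] for i in range(len(p))])
        r=minimize(cost,p,method='Nelder-Mead',options=dict(initial_simplex=sx,xatol=2e-4,fatol=1e-4,maxiter=150))
        if best is None or r.fun<best.fun: best=r
    return np.round(best.x,4),round(best.fun,3)
E
cat > a.py <<'E'
from fit import *
s,d=load('scene0'),load('side0')
L={'plug_green':((160,191),(362,158)),'plug_red':((207,212),(318,178)),'plug_yellow':((186,288),(258,149)),'nest_red':((304,220),(263,241)),'nest_yellow':((357,207),(245,290)),'nest_green':((298,300),(196,204)),'tray':((151,248),(315,148)),'big':((253,256),(261,193)),'small':((350,258),(197,249))}
vis=[]
for n,(a,b) in L.items():
    q=tri((s,*a),(d,*b)); print(n,'tri',q.round(3),s['frame'][a[1],a[0]],d['frame'][b[1],b[0]])
E
python3 a.py
python3 - <<'E'
from h import *
a=cv2.imread('pics/scene0.png')[150:320,110:420]; cv2.imwrite('pics/c1.png',cv2.resize(a,None,fx=2.58,fy=2.58,interpolation=cv2.INTER_CUBIC))
E
```

```text
plug_green tri [ 0.362 -0.296  0.033] [19 56 25] [64 91 66]
plug_red tri [ 0.425 -0.14   0.029] [98 19 16] [111  69  63]
plug_yellow tri [ 0.664 -0.157  0.028] [125 108  41] [125 106  56]
nest_red tri [0.417 0.149 0.007] [139 109  72] [188 160 118]
nest_yellow tri [0.356 0.309 0.004] [135 105  69] [190 162 118]
nest_green tri [0.668 0.141 0.007] [141 112  75] [190 159 117]
tray tri [ 0.537 -0.293 -0.001] [84 53 29] [132 100  73]
big tri [0.543 0.002 0.007] [59 60 59] [81 81 84]
small tri [0.538 0.28  0.016] [24 23 23] [127 126 122]
```

View pics/c1.png

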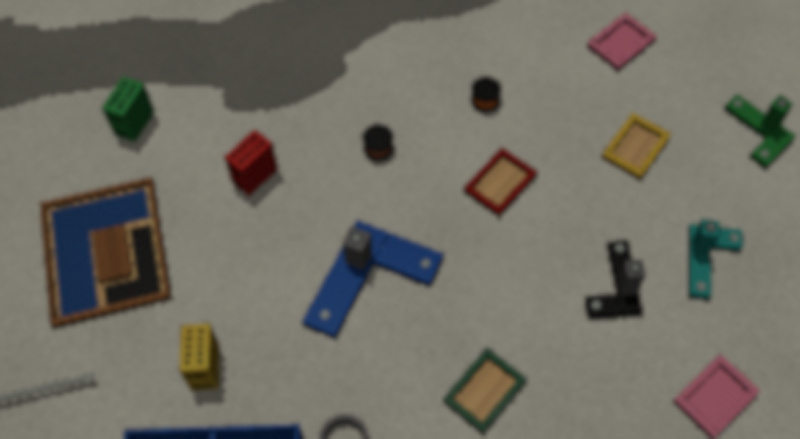

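```bash
cat >> fit.py <<'E'
def fg(d,uv,rad,fill=False,vt=.55,st=75):
    hsv=cv2.cvtColor(d['frame'],cv2.COLOR_RGB2HSV).astype(int); w=np.zeros((420,560),np.uint8); cv2.circle(w,(int(uv[0]),int(uv[1])),int(rad),1,-1)
    ref=np.percentile(hsv[...,2][w>0],75); k=((hsv[...,1]>st)|(hsv[...,2]<vt*ref)).astype(np.uint8)&w
    n,lab,st_,_=cv2.connectedComponentsWithStats(k); i=1+np.argmax(st_[1:,4]); k=(lab==i).astype(np.uint8)
    if fill:
        c=np.argwhere(k)[:,::-1].astype(np.int32); cv2.fillConvexPoly(k,cv2.convexHull(c),1)
    return k.astype(float)
def overlay(d,items,f,crop,scale):
    im=cv2.cvtColor(d['frame'],cv2.COLOR_RGB2BGR); x0,y0,x1,y1=crop
    im=cv2.resize(im[y0:y1,x0:x1],None,fx=scale,fy=scale,interpolation=cv2.INTER_CUBIC)
    for m,p in items:
        s=sil(d,m,*p)[y0:y1,x0:x1]; s=(cv2.resize(s,None,fx=scale,fy=scale)>.5).astype(np.uint8)
        c,_=cv2.findContours(s,cv2.RETR_EXTERNAL,cv2.CHAIN_APPROX_NONE); cv2.drawContours(im,c,-1,(255,0,255),1)
    cv2.imwrite(f'pics/{f}.png',im)
E
cat >> a.py <<'E'
import sys,json
rad={'plug':22,'nest':22,'tray':42,'big':42,'small':24}; res={}
for n,(a,b) in L.items():
    m=n.split('_')[0]; q=tri((s,*a),(d,*b)); fl=m in('nest','tray')
    views=[(s,fg(s,a,rad[m],fl)),(d,fg(d,b,rad[m],fl))]
    yaws={'plug':np.radians([0,60,120]),'nest':np.radians([0,60,120]),'tray':np.radians([-80,-100,80,100]),'big':np.radians(np.arange(0,360,60)),'small':np.radians(np.arange(0,360,60))}[m]
    p,c=fit(m,views,(q[0],q[1],yaws)); res[n]=p.tolist()
    z,c2=fit(m,views,(p[0],p[1],[p[2]]),True)
    print(n,p,c,'deg',round(np.degrees(p[2]),1),'underside z fit',z[3],c2)
json.dump(res,open('res.json','w'))
it=[(n.split('_')[0],p) for n,p in res.items()]
overlay(s,it,'ov1',(110,150,420,320),2.58); overlay(d,it,'ov2',(170,120,400,320),3)
E
time python3 a.py | tail -9
```

```text
plug_green [ 0.3647 -0.2973  2.4332] 0.187 deg 139.4 underside z fit 0.0 0.187
plug_red [ 0.427  -0.1401 -0.8095] 0.137 deg -46.4 underside z fit -0.0002 0.14
plug_yellow [ 0.6641 -0.1555  0.2501] 0.126 deg 14.3 underside z fit 0.0 0.126
nest_red [ 0.4157  0.1473 -0.6339] 0.091 deg -36.3 underside z fit 0.0 0.091
nest_yellow [0.3549 0.3076 2.5862] 0.074 deg 148.2 underside z fit 0.0017 0.067
nest_green [0.671  0.1392 2.4825] 0.193 deg 142.2 underside z fit -0.0001 0.191
tray [ 0.538  -0.2924 -1.4951] 0.284 deg -85.7 underside z fit -0.0003 0.284
big [ 5.3160e-01 -5.3000e-03  5.9252e+00] 0.21 deg 339.5 underside z fit -0.001 0.21
small [0.5465 0.2896 0.1275] 0.263 deg 7.3 underside z fit -0.0019 0.26
real	0m42.869s
user	1m22.523s
sys	0m31.825s
```

View pics/ov1.png

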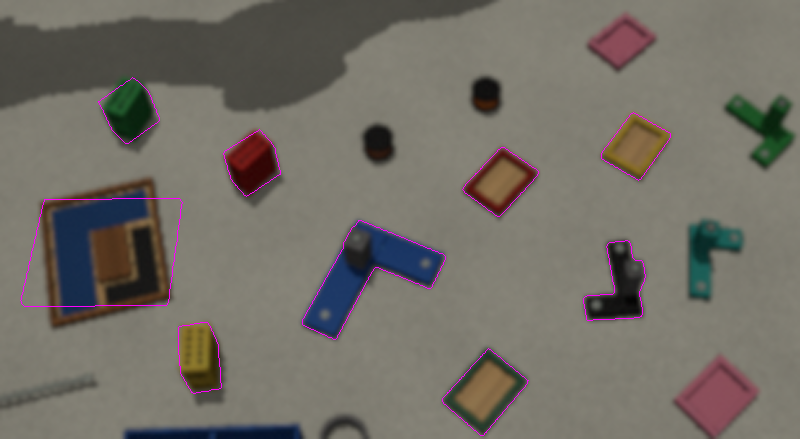

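View pics/ov2.png

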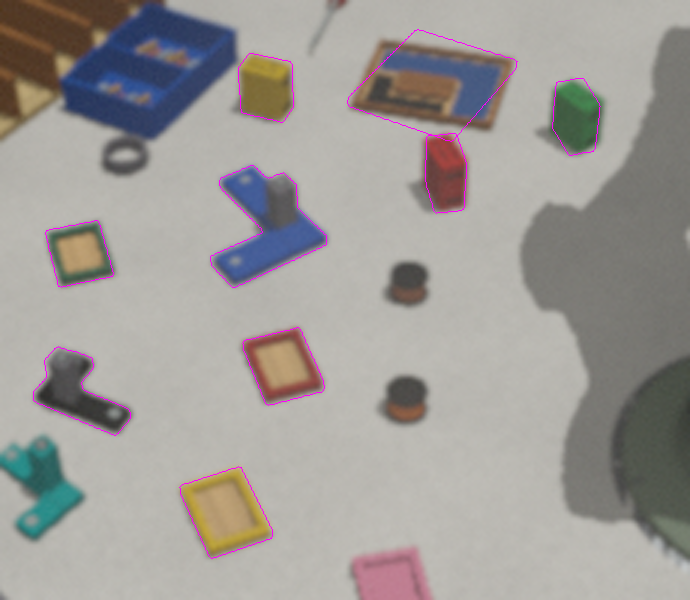

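Both overlays fit the plugs, nests and the two wanted brackets. The tray fit fell into a wrong minimum, so I refit it and fly the wrist camera over.

```bash
python3 - <<'E'
from fit import *
import json
s,d=load('scene0'),load('side0')
p,c=fit('tray',[(s,fg(s,(151,248),45,True)),(d,fg(d,(315,148),32,True))],(.538,-.292,[0.,.15])); print(p,c)
r=json.load(open('res.json')); r['tray']=p.tolist(); json.dump(r,open('res.json','w'))
E
```

```text
[ 0.5369 -0.2925  0.3432] 0.072
```

Request:
drive_tool(
  steps=[85,18,25,4,3,85,18,25,4,3,85,18,25,4,3,85,18,25,4,3,85,18,25,4,3],
  grip_force=40,
)

```text
clock: 0.57
position: [0.2643, -0.474, 0.2653]
tool_rot: [-1.571, 0.0, -1.025]
force: [1.3, -0.4, 0.1]
grip_width: 0.0849
```

Request:
drive_tool(
  steps=[85,18,25,4,3,85,18,25,4,3,85,18,25,4,3,85,18,25,4,3,85,18,25,4,3],
)

```text
clock: 0.98
position: [0.3543, -0.349, 0.2855]
tool_rot: [-1.571, 0.0, -0.763]
force: [-0.3, -1.0, 0.6]
grip_width: 0.0851
```

Request:
drive_tool(
  steps=[85,18,25,4,3,85,18,25,4,3,85,18,25,4,3,85,18,25,4,3,85,0,0,0,0],
)

```text
clock: 1.4
position: [0.4291, -0.2455, 0.3021]
tool_rot: [-1.569, -0.001, -0.546]
force: [0.4, 0.1, 0.1]
grip_width: 0.0849
```

```bash
python3 - <<'E'
from h import *
shot('wrist','w1'); o=monitor.observe(); print(o['position'],o['tool_rot'],o['clock'])
E
```

```text
[ 0.42736153 -0.24795631  0.30157721] [-1.56990531e+00 -5.13009021e-04 -5.50800517e-01] 1.45
```

View pics/w1.png

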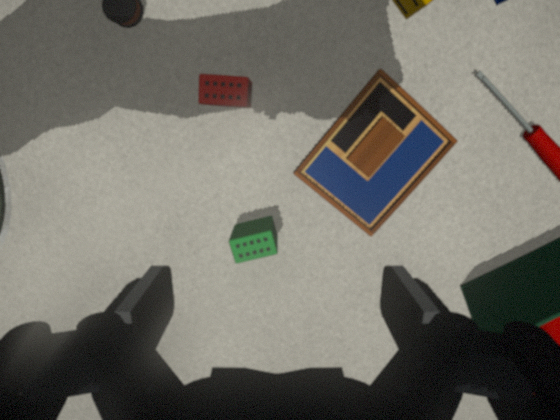

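The wrist view shows the red housing (223,90), green housing (253,240) and tray (375,150) clearly. I'll take two more of these overview views.

Request:
drive_tool(
  steps=[85,8,28,0,3,85,8,28,0,3,85,8,28,0,3,85,8,28,0,3,85,8,28,0,3],
)

```text
clock: 1.87
position: [0.4656, -0.1099, 0.3012]
tool_rot: [-1.571, 0.0, -0.294]
force: [0.4, -0.5, -0.6]
grip_width: 0.0853
```

Request:
drive_tool(
  steps=[85,8,28,0,3,85,8,28,0,3,85,0,0,0,0,85,0,0,0,0,85,0,0,0,0],
)

```text
clock: 2.28
position: [0.4815, -0.0554, 0.301]
tool_rot: [-1.571, 0.001, -0.191]
force: [-0.8, -0.8, 0.1]
grip_width: 0.0852
```

```bash
python3 - <<'E'
from h import *
shot('wrist','w2'); o=monitor.observe(); print(o['position'],o['tool_rot'],o['clock'])
E
```

```text
[ 0.48145309 -0.05568983  0.3010994 ] [-1.57138092e+00  4.28612954e-04 -1.91842425e-01] 2.3333
```

Request:
drive_tool(
  steps=[85,-3,28,0,3,85,-3,28,0,3,85,-3,28,0,3,85,-3,28,0,3,85,-3,28,0,3],
)

```text
clock: 2.75
position: [0.4666, 0.0855, 0.3013]
tool_rot: [-1.571, -0.0, 0.072]
force: [0.8, 0.1, -0.0]
grip_width: 0.0853
```

Request:
drive_tool(
  steps=[85,-3,28,0,3,85,-3,28,0,3,85,0,0,0,0,85,0,0,0,0,85,0,0,0,0],
)

```text
clock: 3.17
position: [0.461, 0.1403, 0.3011]
tool_rot: [-1.571, 0.0, 0.175]
force: [0.2, -0.3, 0.1]
grip_width: 0.0851
```

```bash
python3 - <<'E'
from h import *
d=shot('wrist','w3'); o=monitor.observe(); print(o['position'],o['tool_rot'],o['clock'])
a=np.hstack([load('w2')['frame'],d['frame']]); cv2.imwrite('pics/w23.png',cv2.cvtColor(cv2.resize(a,(800,300),interpolation=cv2.INTER_AREA),cv2.COLOR_RGB2BGR))
E
```

```text
[0.46108633 0.14009938 0.30115135] [-1.57141040e+00  2.86946819e-04  1.74187272e-01] 3.2167
```

View pics/w23.png

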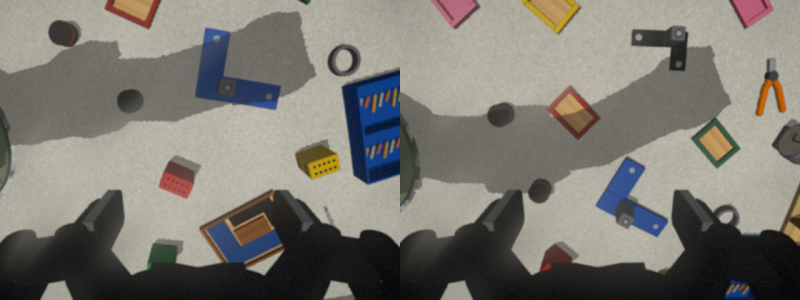

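w2 shows the red housing (250,248), yellow housing (445,225) and blue L (315,115). w3 shows the red nest (242,155), green nest (440,200), black L (381,67) and blue L (315,285). I'll refit from these.

```bash
cat > b.py <<'E'
from fit import *
import json
r=json.load(open('res.json')); W={k:load(k) for k in('w1','w2','w3')}
T=[('plug_green','w1',40,0),('plug_red','w1',45,0),('tray','w1',100,0),('plug_red','w2',45,0),('plug_yellow','w2',45,0),('big','w2',85,.38),('big','w3',85,.38),('small','w3',60,.4),('nest_red','w3',48,0),('nest_green','w3',48,0)]
out={}; M2={}
for n,w,rad,vt in T:
    m=n.split('_')[0]; p=r[n]; d=W[w]; uv=proj(d,[p[0],p[1],{'plug':.03}.get(m,.01)])
    if m in('big','small'):
        c,s=np.cos(p[2]),np.sin(p[2]); o=(.02,.02) if m=='big' else (-.01,-.01); uv=proj(d,[p[0]+c*o[0]-s*o[1],p[1]+s*o[0]+c*o[1],.01])
    k=fg(d,uv,rad,m in('nest','tray'),vt,95 if m=='plug' else 75)
    q,c=fit(m,[(d,k)],(p[0],p[1],[p[2]])); out.setdefault(n,[]).append(q.tolist()); M2.setdefault(w,[]).append((m,q))
    print(n,w,'wide',np.round(p,3),'wrist',q,c)
json.dump(out,open('res2.json','w'))
for w in M2: overlay(W[w],M2[w],'o'+w,(0,0,560,300),1)
cv2.imwrite('pics/ow.png',cv2.resize(np.vstack([cv2.imread(f'pics/o{w}.png') for w in M2]),None,fx=.66,fy=.66,interpolation=cv2.INTER_AREA))
E
python3 b.py
```

```text
plug_green w1 wide [ 0.365 -0.297  2.433] wrist [ 0.3646 -0.2986  2.5987] 0.529
plug_red w1 wide [ 0.427 -0.14  -0.81 ] wrist [ 0.4297 -0.1389 -0.6521] 0.186
tray w1 wide [ 0.537 -0.292  0.343] wrist [ 0.5392 -0.2911  0.3462] 0.012
plug_red w2 wide [ 0.427 -0.14  -0.81 ] wrist [ 0.4288 -0.1395 -0.5574] 0.236
plug_yellow w2 wide [ 0.664 -0.156  0.25 ] wrist [ 0.6668 -0.1539  0.0682] 0.102
big w2 wide [ 5.320e-01 -5.000e-03  5.925e+00] wrist [ 5.3290e-01 -5.5000e-03  5.9463e+00] 0.156
big w3 wide [ 5.320e-01 -5.000e-03  5.925e+00] wrist [ 0.5335 -0.0065  5.9297] 0.198
small w3 wide [0.546 0.29  0.128] wrist [0.5481 0.2894 0.1484] 0.346
nest_red w3 wide [ 0.416  0.147 -0.634] wrist [ 0.4184  0.148  -0.6242] 0.027
nest_green w3 wide [0.671 0.139 2.482] wrist [0.6718 0.1404 2.5405] 0.125
```

View pics/ow.png

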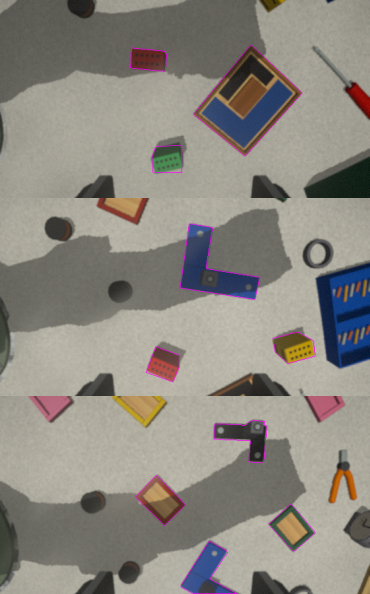

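Overlays match. First pick is the black bracket, post at (0.548, 0.289).

Request:
drive_tool(
  steps=[85,17,30,-16,-1,85,17,30,-16,-0.5,85,17,30,-16,0,85,17,30,-16,0,85,18,29,-16,0],
)

```text
clock: 3.63
position: [0.5481, 0.2905, 0.2202]
tool_rot: [-1.572, 0.0, 0.148]
force: [0.3, -1.1, 1.2]
grip_width: 0.0854
```

Request:
drive_tool(
  steps=[85,0,0,-25,0,85,0,0,-25,0,85,0,0,-25,0,85,0,0,-25,0,85,0,0,0,0],
)

```text
clock: 4.05
position: [0.5457, 0.2878, 0.1169]
tool_rot: [-1.574, 0.006, 0.149]
force: [-0.7, -1.6, -0.7]
grip_width: 0.0848
```

```bash
python3 - <<'E'
from h import *
d=shot('wrist','w4'); o=monitor.observe(); print(o['position'],o['tool_rot'],o['clock'])
E
```

```text
[0.54637215 0.28873494 0.11950843] [-1.57260563  0.00354672  0.14911533] 4.1
```

View pics/w4.png

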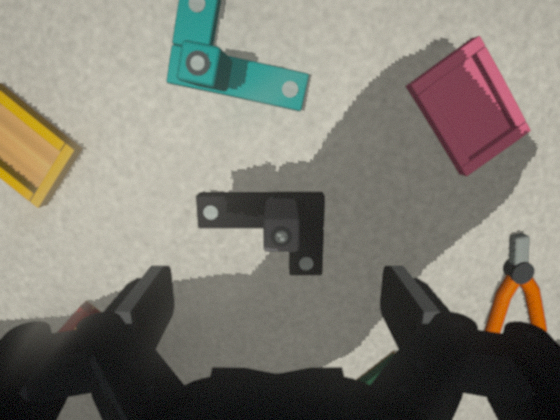

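The black L (post top at 281,237) sits centred between the jaws. The teal L (200,62) stays clear. A quick position check, then descend.

```bash
python3 - <<'E'
from h import *
d=load('w4'); print('post',onz(d,281,237,.06),'edge dir',onz(d,203,193,.012),onz(d,323,193,.012)); w=load('w3')
a,b=onz(d,203,193,.012),onz(d,323,193,.012); print(np.degrees(np.arctan2(*(b-a)[1::-1])))
E
```

```text
post [0.54758833 0.290048   0.06      ] edge dir [0.49347152 0.29602667 0.012     ] [0.57376688 0.30803219 0.012     ]
8.503695283419608
```

Request:
drive_tool(
  steps=[85,1,0,-21,0,85,1,0,-21,0,85,0,0,-21,0,85,0,0,-21,0,85,0,0,0,0],
)

```text
clock: 4.52
position: [0.5485, 0.2893, 0.0357]
tool_rot: [-1.572, 0.002, 0.15]
force: [-1.0, -0.6, -0.1]
grip_width: 0.0851
```

Request:
drive_tool(
  steps=[10,0,0,0,0,10,0,0,0,0,10,0,0,0,0,10,0,0,0,0,10,0,0,0,0],
)

```text
clock: 4.93
position: [0.5493, 0.2908, 0.0383]
tool_rot: [-1.57, -0.001, 0.151]
force: [0.8, -0.4, -0.3]
grip_width: 0.0251
```

Request:
drive_tool(
  steps=[10,0,0,0,0,10,0,0,0,0,10,0,0,0,0,10,0,0,0,0,10,0,0,0,0],
)

```text
clock: 5.35
position: [0.5492, 0.2908, 0.0382]
tool_rot: [-1.571, -0.001, 0.151]
force: [-1.5, -1.2, 10.5]
grip_width: 0.0196
```

Request:
drive_tool(
  steps=[10,0,0,15,0,10,0,0,25,0,10,0,0,30,0,10,0,0,30,0,10,0,-10,20,0],
)

```text
clock: 5.77
position: [0.5487, 0.283, 0.1612]
tool_rot: [-1.568, -0.002, 0.153]
force: [0.9, -0.4, -0.8]
grip_width: 0.0196
```

Request:
drive_tool(
  steps=[10,0.5,-30,0,1,10,1,-36,0,1,10,1,-36,0,1,10,1,-36,0,1,10,1,-36,0,1],
)

```text
clock: 6.18
position: [0.553, 0.1051, 0.1584]
tool_rot: [-1.571, -0.001, 0.239]
force: [1.5, 0.5, -0.7]
grip_width: 0.0196
```

Request:
drive_tool(
  steps=[10,1,-36,0,1,10,1,-36,0,1,10,1,-36,0,1,10,1,-36,0,1,10,1,-36,0,1],
)

```text
clock: 6.6
position: [0.558, -0.0751, 0.1585]
tool_rot: [-1.571, -0.0, 0.326]
force: [1.3, -0.6, -0.6]
grip_width: 0.0198
```

Request:
drive_tool(
  steps=[10,1,-36,0,1,10,1,-36,0,0,10,0,-36,0,0,10,0,-30,0,0,10,0,-7,0,0],
)

```text
clock: 7.02
position: [0.5592, -0.2243, 0.1579]
tool_rot: [-1.573, 0.001, 0.337]
force: [-1.3, -0.2, -1.2]
grip_width: 0.0198
```

```bash
python3 - <<'E'
from fit import *
d=shot('wrist','w5'); o=monitor.observe(); print(o['position'],o['tool_rot'],o['clock'],o['grip_width'],o['force'])
overlay(d,[('tray',(0.5392,-0.2911,.3462)),('small',(*o['position'][:2],o['tool_rot'][2],o['position'][2]-.037))],'ow5',(0,0,560,420),1)
E
```

```text
[ 0.55944958 -0.22306253  0.15788473] [-1.57225630e+00  7.40057733e-04  3.37563871e-01] 7.0667 0.019620191583853898 [-0.66590917 -0.80902509 -1.92756083]
```

View pics/ow5.png

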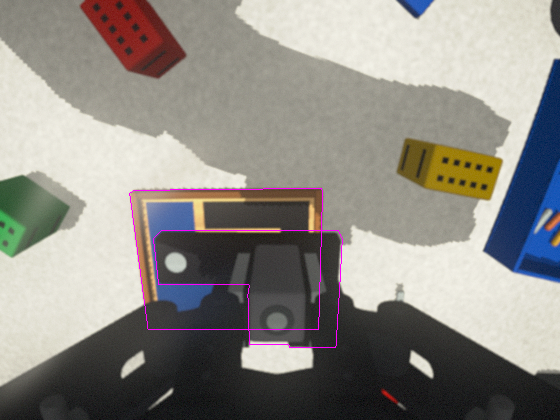

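Held bracket and tray overlays both agree. Correct by (+1,−15.5), +0.5°, then lower.

Request:
drive_tool(
  steps=[10,1,-15.5,-25,0.5,10,0,0,-25,0,10,0,0,-25,0,10,0,0,-20,0,10,0,0,0,0],
)

```text
clock: 7.48
position: [0.5597, -0.2324, 0.0597]
tool_rot: [-1.568, 0.003, 0.353]
force: [0.0, 0.5, -1.5]
grip_width: 0.0191
```

```bash
python3 - <<'E'
from h import *
o=monitor.observe(); print(o['position'],o['tool_rot'])
t=np.array([.5392,-.2911]);c,s=np.cos(.3462),np.sin(.3462)
for n,p in(('small',(.038,.042)),('big',(-.024,-.03))): print(n,t+[c*p[0]-s*p[1],s*p[0]+c*p[1]])
E
```

```text
[ 0.55970676 -0.23244996  0.05965864] [-1.56755269  0.00317292  0.35254818]
small [ 0.56069374 -0.23869753]
big [ 0.52680372 -0.32746389]
```

Request:
drive_tool(
  steps=[10,0,0,0,0,10,0,0,0,0,10,0,0,0,0,10,0,0,0,0,10,0,0,0,0],
)

```text
clock: 7.9
position: [0.5616, -0.2341, 0.0633]
tool_rot: [-1.572, -0.001, 0.351]
force: [-0.1, -0.6, -0.3]
grip_width: 0.0193
```

Request:
drive_tool(
  steps=[10,-0.5,-4.5,0,-0.3,10,0,0,-4,0,10,0,0,-4,0,10,0,0,-4,0,10,0,0,0,0],
)

```text
clock: 8.32
position: [0.5603, -0.2381, 0.0492]
tool_rot: [-1.57, 0.001, 0.346]
force: [0.1, -0.5, -0.8]
grip_width: 0.0198
```

Request:
drive_tool(
  steps=[10,0,0,-4,0,10,0,0,-3,0,10,0,0,-2,0,10,0,0,0,0,10,0,0,0,0],
)

```text
clock: 8.73
position: [0.5608, -0.2383, 0.0412]
tool_rot: [-1.571, -0.0, 0.347]
force: [0.4, 0.8, 1.0]
grip_width: 0.0197
```

Request:
drive_tool(
  steps=[30,0,0,0,0,50,0,0,0,0,85,0,0,0,0,85,0,0,0,0,85,0,0,0,0],
)

```text
clock: 9.15
position: [0.5608, -0.2383, 0.0413]
tool_rot: [-1.571, 0.0, 0.346]
force: [0.2, -0.0, 0.2]
grip_width: 0.0765
```

Request:
drive_tool(
  steps=[85,0,0,10,0,85,0,0,25,0,85,0,0,35,0,85,0,0,35,0,85,0,20,20,0],
)

```text
clock: 9.57
position: [0.5612, -0.2217, 0.1702]
tool_rot: [-1.574, -0.002, 0.342]
force: [1.6, -0.9, -0.0]
grip_width: 0.0847
```

Request:
drive_tool(
  steps=[85,-4,33,0,-6,85,-4,33,0,-6,85,-4,33,0,-6,85,-4,33,0,-6,85,-4,33,0,-6],
)

```text
clock: 9.98
position: [0.5404, -0.0519, 0.1672]
tool_rot: [-1.571, -0.001, -0.183]
force: [0.5, 0.5, 0.6]
grip_width: 0.0852
```

Request:
drive_tool(
  steps=[85,-4,33,0,-6,85,-4,14,0,-3.7,85,0,0,0,0,85,0,0,0,0,85,0,0,0,0],
)

```text
clock: 10.4
position: [0.533, -0.0071, 0.1667]
tool_rot: [-1.571, -0.001, -0.346]
force: [0.2, -0.5, 0.9]
grip_width: 0.0851
```

```bash
python3 - <<'E'
from fit import *
d=shot('wrist','w6'); o=monitor.observe(); print(o['position'],o['tool_rot'],o['clock'],o['grip_width'],o['force'])
overlay(d,[('tray',(0.5392,-0.2911,.3462)),('big',(.5332,-.006,-.345)),('small',(.5607,-.2387,.3462,.003))],'ow6',(0,0,560,420),1)
E
```

```text
[ 0.53296212 -0.00749006  0.16653658] [-1.57111367e+00 -3.16558223e-04 -3.46669870e-01] 10.45 0.08500688503059366 [ 0.08328238 -0.1503421   0.29924447]
```

View pics/ow6.png

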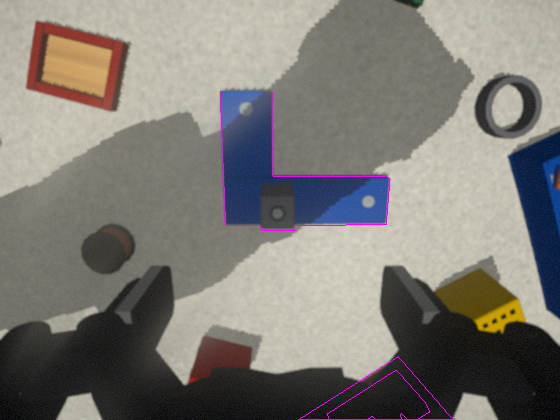

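Bracket overlay is exact (post at 277,213). Descend and grip.

Request:
drive_tool(
  steps=[85,0,1.5,-20,0,85,0,0,-30,0,85,0,0,-35,0,85,0,0,-30,0,85,0,0,-14,0],
)

```text
clock: 10.87
position: [0.5313, -0.0062, 0.034]
tool_rot: [-1.572, 0.003, -0.347]
force: [-1.1, -0.4, -0.1]
grip_width: 0.0852
```

Request:
drive_tool(
  steps=[15,0,0,0,0,15,0,0,0,0,15,0,0,0,0,15,0,0,0,0,15,0,0,0,0],
  grip_force=60,
)

```text
clock: 11.28
position: [0.5335, -0.0052, 0.0385]
tool_rot: [-1.57, -0.002, -0.347]
force: [0.1, -0.5, 2.6]
grip_width: 0.0255
```

Request:
drive_tool(
  steps=[15,0,0,0,0,15,0,0,0,0,15,0,0,0,0,15,0,0,0,0,15,0,0,0,0],
)

```text
clock: 11.7
position: [0.5335, -0.0052, 0.0386]
tool_rot: [-1.571, -0.002, -0.347]
force: [-2.2, -0.9, 11.4]
grip_width: 0.0235
```

Request:
drive_tool(
  steps=[15,0,0,15,0,15,0,0,25,0,15,0,0,30,0,15,0,0,30,0,15,0,-10,25,0],
)

```text
clock: 12.12
position: [0.533, -0.0132, 0.165]
tool_rot: [-1.569, -0.001, -0.344]
force: [1.0, -0.0, -0.9]
grip_width: 0.023
```

Request:
drive_tool(
  steps=[15,-0.7,-32,0,4,15,-0.7,-32,0,4,15,-0.7,-32,0,4,15,-0.7,-32,0,4,15,-0.7,-32,0,4],
)

```text
clock: 12.53
position: [0.529, -0.1766, 0.1631]
tool_rot: [-1.571, -0.001, 0.006]
force: [1.4, 0.4, -1.2]
grip_width: 0.0232
```

Request:
drive_tool(
  steps=[15,-0.7,-32,0,4,15,-0.7,-32,0,4,15,-0.7,-32,0,4,15,-0.7,-32,0,4,15,0,-24,0,3.7],
)

```text
clock: 12.95
position: [0.5256, -0.3302, 0.1629]
tool_rot: [-1.572, 0.0, 0.348]
force: [-1.2, -0.7, -1.5]
grip_width: 0.023
```

Request:
drive_tool(
  steps=[15,0,0,-20,0,15,0,0,-20,0,15,0,0,-20,0,15,0,0,0,0,15,0,0,0,0],
)

```text
clock: 13.37
position: [0.5262, -0.3267, 0.1025]
tool_rot: [-1.57, 0.001, 0.347]
force: [0.8, -0.3, -0.1]
grip_width: 0.0235
```

```bash
python3 - <<'E'
from fit import *
d=shot('wrist','w7'); o=monitor.observe(); print(o['position'],o['tool_rot'],o['clock'],o['grip_width'],o['force'])
overlay(d,[('tray',(0.5392,-0.2911,.3462)),('small',(.5607,-.2387,.3462,.003)),('big',(*o['position'][:2],o['tool_rot'][2],o['position'][2]-.0376))],'ow7',(0,0,560,420),1)
E
```

```text
[ 0.52683366 -0.32687618  0.10339904] [-1.57125455e+00 -4.90240525e-04  3.46496428e-01] 13.4167 0.023277659141017433 [ 0.59022048 -0.3727531  -0.07977835]
```

View pics/ow7.png

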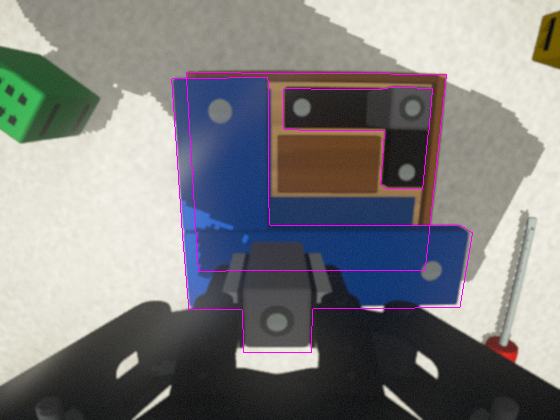

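The black bracket lies seated and matches its overlay. The blue one is aligned at (0.527,−0.327), so I lower it by 62 mm and release.

Request:
drive_tool(
  steps=[15,0,-0.5,-20,0,15,0,0,-20,0,15,0,0,-10,0,15,0,0,-4,0,15,0,0,0,0],
)

```text
clock: 13.83
position: [0.5266, -0.3273, 0.0486]
tool_rot: [-1.571, 0.0, 0.346]
force: [-0.1, -0.1, -1.5]
grip_width: 0.0234
```

Request:
drive_tool(
  steps=[15,0,0,-3,0,15,0,0,-3,0,15,0,0,-2,0,15,0,0,0,0,15,0,0,0,0],
)

```text
clock: 14.25
position: [0.5269, -0.3276, 0.0416]
tool_rot: [-1.572, -0.0, 0.346]
force: [-5.3, 1.8, 14.0]
grip_width: 0.0234
```

Request:
drive_tool(
  steps=[30,0,0,0,0,50,0,0,0,0,85,0,0,0,0,85,0,0,0,0,85,0,0,0,0],
)

```text
clock: 14.67
position: [0.5265, -0.3273, 0.0403]
tool_rot: [-1.571, -0.0, 0.346]
force: [0.3, 0.1, 0.3]
grip_width: 0.0769
```

Request:
drive_tool(
  steps=[85,0,0,15,0,85,0,0,30,0,85,0,0,35,0,85,-15,0,35,5,85,-30,5,15,5],
)

```text
clock: 15.08
position: [0.4846, -0.3223, 0.1753]
tool_rot: [-1.576, -0.004, 0.526]
force: [0.1, -1.4, 0.3]
grip_width: 0.0852
```

Request:
drive_tool(
  steps=[85,-33,6,0,5,85,-33,6,0,5,85,-33,6,0,5,85,-18,6,0,5,85,0,0,0,4],
)

```text
clock: 15.5
position: [0.3606, -0.298, 0.1711]
tool_rot: [-1.569, 0.003, 0.943]
force: [1.5, -1.0, 0.4]
grip_width: 0.0854
```

Request:
drive_tool(
  steps=[85,0,0,0,0,85,0,0,0,0,85,0,0,0,0,85,0,0,0,0,85,0,0,0,0],
)

```text
clock: 15.92
position: [0.365, -0.2982, 0.1703]
tool_rot: [-1.571, -0.0, 0.939]
force: [0.1, -0.4, -1.1]
grip_width: 0.0851
```

```bash
python3 - <<'E'
from fit import *
d=shot('wrist','w8'); o=monitor.observe(); print(o['position'],o['tool_rot'],o['clock'],o['grip_width'],o['force'],o['qpos'])
overlay(d,[('tray',(0.5392,-0.2911,.3462)),('small',(.5607,-.2387,.3462,.003)),('big',(.5268,-.3275,.3462,.003)),('plug',(.3646,-.2986,2.5))],'ow8',(0,0,560,420),1)
E
```

```text
[ 0.36487723 -0.29815733  0.17026356] [-1.57072835e+00 -1.66780319e-04  9.39466399e-01] 15.9667 0.08529029684914226 [-1.19252824 -0.82151626  0.0284396 ] [ 1.21032348  0.50736539 -0.84958093  2.03559588  0.51962765  0.82495599
  0.99704891]
```

View pics/ow8.png

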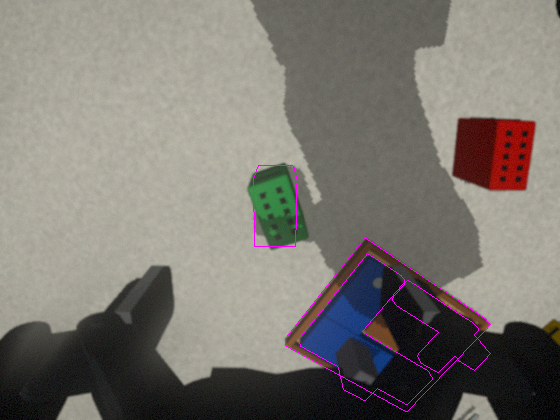

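```bash
cat > pf.py <<'E'
from fit import *
def pm(d,col,uv,rad):
    hsv=cv2.cvtColor(cv2.GaussianBlur(d['frame'],(3,3),0),cv2.COLOR_RGB2HSV).astype(int);h,s,v=[hsv[...,i] for i in range(3)]
    k={'green':(h>40)&(h<90)&(s>65),'red':((h<9)|(h>170))&(s>90),'yellow':(h>15)&(h<36)&(s>90)}[col].astype(np.uint8)
    w=np.zeros_like(k);cv2.circle(w,tuple(int(a) for a in uv),rad,1,-1);k&=w
    n,lab,st,_=cv2.connectedComponentsWithStats(k);k=(lab==1+np.argmax(st[1:,4])).astype(np.uint8)
    c=np.argwhere(k)[:,::-1].astype(np.int32);cv2.fillConvexPoly(k,cv2.convexHull(c),1);return k.astype(float)
def pfit(w,col,p,rad=60,m='plug',show=None):
    d=load(w);k=pm(d,col,proj(d,[p[0],p[1],.03 if m=='plug' else .008]),rad);r=fit(m,[(d,k)],(p[0],p[1],[p[2]-.3,p[2],p[2]+.3]));print(w,col,r,np.degrees(r[0][2]).round(1));return r[0]
E
python3 - <<'E'
from pf import *
g=pfit('w8','green',(.3646,-.2986,2.45))
r=pfit('w8','red',(.429,-.139,-.7)); r2=pfit('w5','red',(.429,-.139,-.7),75)
y=pfit('w5','yellow',(.6665,-.1545,.1),75); y2=pfit('w2','yellow',(.6665,-.1545,.1),50)
overlay(load('w8'),[('plug',g),('plug',r)],'o1',(200,80,560,280),1); overlay(load('w5'),[('plug',r2),('plug',y)],'o2',(0,0,560,270),1)
a,b=cv2.imread('pics/o1.png'),cv2.imread('pics/o2.png'); cv2.imwrite('pics/o12.png',np.vstack([np.pad(a,((0,0),(0,200),(0,0))),b]))
E
```

```text
w8 green (array([ 0.3659, -0.2966,  2.8233]), np.float64(0.081)) 161.8
w8 red (array([ 0.43  , -0.1386, -0.6459]), np.float64(0.043)) -37.0
w5 red (array([ 0.4288, -0.1379, -0.6119]), np.float64(0.028)) -35.1
w5 yellow (array([ 0.666 , -0.1537,  0.1494]), np.float64(0.04)) 8.6
w2 yellow (array([ 0.6665, -0.1542,  0.1427]), np.float64(0.066)) 8.2
```

View pics/o12.png

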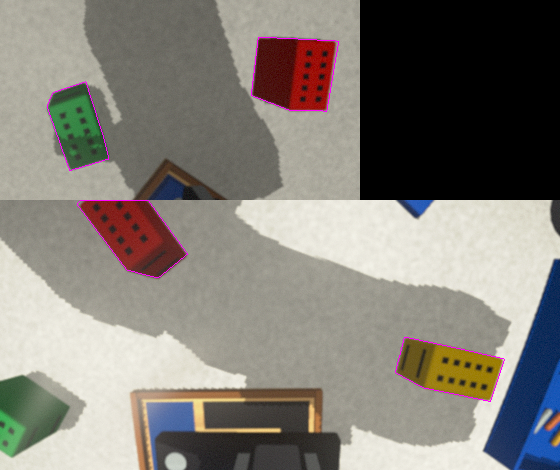

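Fits are tight: red at about −36°, yellow 8.4°, green 161.8°. Now grip green; the jaw direction needs +18°.

Request:
drive_tool(
  steps=[85,1,1.5,0,6,85,0,0,0,6,85,0,0,0,6,85,0,0,0,0,85,0,0,0,0],
)

```text
clock: 16.38
position: [0.3655, -0.2968, 0.1701]
tool_rot: [-1.571, -0.001, 1.25]
force: [-0.0, -0.7, 0.2]
grip_width: 0.0855
```

Request:
drive_tool(
  steps=[85,0,0,-25,0,85,0,0,-30,0,85,0,0,-32,0,85,0,0,-30,0,85,0,0,-15,0],
)

```text
clock: 16.8
position: [0.3646, -0.2961, 0.0355]
tool_rot: [-1.568, -0.001, 1.25]
force: [-0.1, 0.5, -0.6]
grip_width: 0.0849
```

Request:
drive_tool(
  steps=[85,0,0,0,0,60,0,0,0,0,20,0,0,0,0,20,0,0,0,0,20,0,0,0,0],
  grip_force=40,
)

```text
clock: 17.22
position: [0.3658, -0.2974, 0.0393]
tool_rot: [-1.572, 0.001, 1.253]
force: [0.9, 0.2, -0.1]
grip_width: 0.0383
```

Request:
drive_tool(
  steps=[20,0,0,0,0,20,0,0,0,0,20,0,0,0,0,20,0,0,0,0,20,0,0,0,0],
)

```text
clock: 17.63
position: [0.3657, -0.2973, 0.0392]
tool_rot: [-1.572, 0.001, 1.253]
force: [-2.4, 0.3, 13.4]
grip_width: 0.0297
```

Request:
drive_tool(
  steps=[20,0,0,15,0,20,0,0,25,0,20,0,0,30,0,20,0,0,30,0,20,0,0,25,0],
)

```text
clock: 18.05
position: [0.3655, -0.2967, 0.1655]
tool_rot: [-1.572, 0.0, 1.254]
force: [-0.5, -0.7, -0.2]
grip_width: 0.0294
```

Request:
drive_tool(
  steps=[20,26,25,0,-1,20,26,25,0,-1,20,26,25,0,-1,20,26,25,0,-1,20,26,25,0,-1],
)

```text
clock: 18.47
position: [0.4964, -0.1708, 0.1638]
tool_rot: [-1.571, 0.0, 1.165]
force: [0.1, -0.8, -1.0]
grip_width: 0.0295
```

Request:
drive_tool(
  steps=[20,26,25,0,-1,20,26,25,0,-1,20,26,25,0,-1,20,26,25,0,-1,20,26,25,0,-1],
)

```text
clock: 18.88
position: [0.6265, -0.0456, 0.1637]
tool_rot: [-1.571, 0.0, 1.078]
force: [0.6, -1.0, -0.6]
grip_width: 0.0295
```

Request:
drive_tool(
  steps=[20,26,25,0,-1,20,26,25,0,-2,20,26,25,0,-2,20,26,25,0,-2,20,10,20,0,-1],
)

```text
clock: 19.3
position: [0.7414, 0.0754, 0.1634]
tool_rot: [-1.571, -0.001, 0.938]
force: [0.3, 0.3, -0.2]
grip_width: 0.0297
```

Request:
drive_tool(
  steps=[20,0,0,0,0,20,0,0,0,0,20,0,0,0,0,20,0,0,0,0,20,0,0,0,0],
)

```text
clock: 19.72
position: [0.7394, 0.0716, 0.1636]
tool_rot: [-1.571, 0.0, 0.938]
force: [0.6, 0.2, -1.0]
grip_width: 0.0294
```

```bash
cat >> pf.py <<'E'
def nfit(w,p,rad,st=60,vt=0):
    d=load(w);k=fg(d,proj(d,[p[0],p[1],.008]),rad,True,vt,st);r=fit('nest',[(d,k)],(p[0],p[1],[p[2]]));print(w,'nest',r,np.degrees(r[0][2]).round(1),'px',proj(d,[p[0],p[1],.008]).round());return r[0]
E
python3 - <<'E'
from pf import *
d=shot('wrist','w9'); o=monitor.observe(); print(o['position'],o['tool_rot'],o['clock'],o['grip_width'])
n=nfit('w9',(.6715,.140,2.53),85); m=nfit('w3',(.6715,.140,2.53),45); 
for st in(60,75): nfit('w3',(.4184,.148,-.62),48,st); nfit('w6',(.4184,.148,-.62),70,st)
nfit('w4',(.3565,.3085,2.586),95)
overlay(d,[('nest',n),('plug',(*o['position'][:2],o['tool_rot'][2]+np.pi/2,o['position'][2]-.039))],'ow9',(0,0,560,420),1)
E
```

```text
[0.73941895 0.0718181  0.16361336] [-1.57124721e+00  2.43291714e-04  9.38434180e-01] 19.7667 0.02979300344428532
w9 nest (array([0.6775, 0.1371, 2.5495]), np.float64(0.174)) 146.1 px [295.  76.]
w3 nest (array([0.6712, 0.1397, 2.5219]), np.float64(0.084)) 144.5 px [443. 201.]
w3 nest (array([ 0.4182,  0.1481, -0.625 ]), np.float64(0.018)) -35.8 px [243. 158.]
w6 nest (array([ 0.4186,  0.1491, -0.6332]), np.float64(0.019)) -36.3 px [74. 66.]
w3 nest (array([ 0.4186,  0.1478, -0.631 ]), np.float64(0.028)) -36.2 px [243. 158.]
w6 nest (array([ 0.4186,  0.149 , -0.6298]), np.float64(0.019)) -36.1 px [74. 66.]
w4 nest (array([0.3564, 0.3094, 2.583 ]), np.float64(0.013)) 148.0 px [ 16. 147.]
```

View pics/ow9.png

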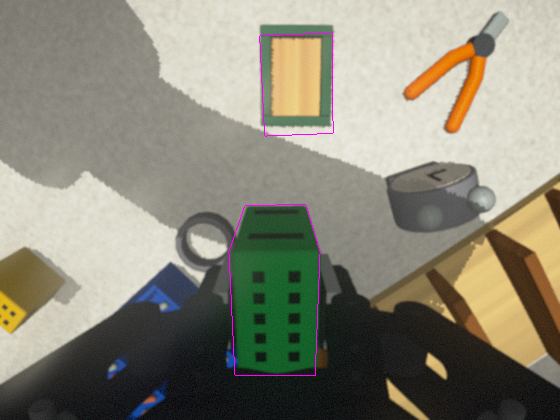

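The mask missed part of the rim; true rim corners are about (260,26), (333,26), (331,126), (265,126). I compute from those pixels.

```bash
python3 - <<'E'
from h import *
d=load('w9'); P=np.array([onz(d,*q,.011) for q in((260,26),(333,26),(331,126),(265,126))]); print(P.round(4),P.mean(0))
for a,b in((0,3),(1,2),(0,1),(3,2)): v=P[b]-P[a]; print(np.linalg.norm(v).round(4),np.degrees(np.arctan2(v[1],v[0])).round(1))
E
```

```text
[[0.6273 0.1399 0.011 ]
 [0.6589 0.1833 0.011 ]
 [0.7181 0.1407 0.011 ]
 [0.6878 0.0993 0.011 ]] [0.67299778 0.14078217 0.011     ]
0.0729 -33.8
0.073 -35.8
0.0537 54.0
0.0512 53.8
```

Request:
drive_tool(
  steps=[20,-17,17,0,0.7,20,-17,17,0,0,20,-17,17,-20,0,20,-16,17.5,-20,0,20,0,0,-20,0],
)

```text
clock: 20.18
position: [0.6697, 0.1454, 0.1037]
tool_rot: [-1.57, -0.002, 0.956]
force: [-0.7, 0.4, -0.3]
grip_width: 0.0293
```

Request:
drive_tool(
  steps=[20,0,0,-20,0,20,0,0,-10,0,20,0,0,0,0,20,0,0,0,0,20,0,0,0,0],
)

```text
clock: 20.6
position: [0.6731, 0.1416, 0.0745]
tool_rot: [-1.572, -0.001, 0.951]
force: [0.8, 0.3, -0.3]
grip_width: 0.0292
```

Request:
drive_tool(
  steps=[20,-0.5,-0.7,-10,0,20,0,0,-10,0,20,0,0,-5,0,20,0,0,-3,0,20,0,0,0,0],
)

```text
clock: 21.02
position: [0.6716, 0.1409, 0.0443]
tool_rot: [-1.57, 0.001, 0.952]
force: [-0.9, 0.8, -0.9]
grip_width: 0.0297
```

Request:
drive_tool(
  steps=[20,0,0,-2,0,20,0,0,-1.5,0,20,0,0,-1,0,20,0,0,0,0,20,0,0,0,0],
)

```text
clock: 21.43
position: [0.6722, 0.1411, 0.0423]
tool_rot: [-1.572, -0.0, 0.952]
force: [-7.8, -3.0, 18.5]
grip_width: 0.0299
```

Request:
drive_tool(
  steps=[45,0,0,0,0,65,0,0,0,0,85,0,0,0,0,85,0,0,0,0,85,0,0,0,0],
)

```text
clock: 21.85
position: [0.672, 0.1409, 0.0407]
tool_rot: [-1.571, 0.0, 0.952]
force: [0.3, -0.1, -0.5]
grip_width: 0.0845
```

Request:
drive_tool(
  steps=[85,0,0,15,0,85,0,0,30,0,85,0,0,35,0,85,0,0,35,0,85,0,-20,15,4],
)

```text
clock: 22.27
position: [0.6724, 0.126, 0.177]
tool_rot: [-1.573, -0.006, 1.025]
force: [0.8, 0.1, -0.1]
grip_width: 0.0849
```

Request:
drive_tool(
  steps=[85,-0.5,-33,0,5,85,-1,-33,0,5,85,-1,-33,0,5,85,-1,-33,0,5,85,-1,-33,0,5],
)

```text
clock: 22.68
position: [0.6673, -0.0456, 0.1721]
tool_rot: [-1.572, 0.0, 1.463]
force: [-0.4, 1.0, 0.5]
grip_width: 0.0853
```

Request:
drive_tool(
  steps=[85,-1,-33,0,5,85,0,-33,0,5,85,0,-33,0,5,85,0,-11,0,0,85,0,0,0,0],
)

```text
clock: 23.1
position: [0.6661, -0.1585, 0.1713]
tool_rot: [-1.571, 0.001, 1.715]
force: [0.2, -0.2, 0.2]
grip_width: 0.0852
```

Request:
drive_tool(
  steps=[85,0,0,0,0,85,0,0,0,0,85,0,0,0,0,85,0,0,0,0,85,0,0,0,0],
)

```text
clock: 23.52
position: [0.6666, -0.1531, 0.171]
tool_rot: [-1.571, 0.0, 1.721]
force: [0.6, -0.4, -0.5]
grip_width: 0.0852
```

```bash
python3 - <<'E'
from pf import *
d=shot('wrist','w10'); o=monitor.observe(); print(o['position'],o['tool_rot'],np.degrees(o['tool_rot'][2]),o['clock'],o['qpos'])
pfit('w10','yellow',(.6663,-.154,.147),90)
E
```

```text
[ 0.66656286 -0.15338476  0.17094342] [-1.57083576e+00  1.29603465e-04  1.72071518e+00] 98.58971735279538 23.5667 [ 0.66425824  0.85617338 -0.92577027  1.46201811  0.71117629  1.18067004
  1.35181137]
w10 yellow (array([ 0.6657, -0.1541,  0.1624]), np.float64(0.034)) 9.3
```

Aligned within 1 mm. Descend and grip.

Request:
drive_tool(
  steps=[85,-0.5,-0.7,-25,0.5,85,0,0,-30,0,85,0,0,-32,0,85,0,0,-30,0,85,0,0,-15,0],
)

```text
clock: 23.98
position: [0.6645, -0.1544, 0.0353]
tool_rot: [-1.568, -0.001, 1.729]
force: [0.1, -0.3, -0.1]
grip_width: 0.0855
```

Request:
drive_tool(
  steps=[85,0,0,0,0,60,0,0,0,0,20,0,0,0,0,20,0,0,0,0,20,0,0,0,0],
)

```text
clock: 24.4
position: [0.6667, -0.1549, 0.0404]
tool_rot: [-1.573, 0.001, 1.728]
force: [-0.8, 0.6, 0.1]
grip_width: 0.0386
```

Request:
drive_tool(
  steps=[20,0,0,0,0,20,0,0,0,0,20,0,0,0,0,20,0,0,0,0,20,0,0,0,0],
)

```text
clock: 24.82
position: [0.6666, -0.155, 0.0401]
tool_rot: [-1.572, 0.001, 1.728]
force: [-1.6, -0.3, 8.4]
grip_width: 0.0295
```

Request:
drive_tool(
  steps=[20,0,0,15,0,20,0,0,25,0,20,0,0,30,0,20,0,0,30,0,20,0,0,25,0],
)

```text
clock: 25.23
position: [0.6662, -0.1545, 0.1674]
tool_rot: [-1.572, 0.0, 1.729]
force: [0.2, -0.6, 0.3]
grip_width: 0.0294
```

Request:
drive_tool(
  steps=[20,-17,31,0,-3,20,-17,31,0,-3,20,-17,31,0,-3,20,-17,31,0,-3,20,-17,31,0,-3],
)

```text
clock: 25.65
position: [0.58, 0.0014, 0.1651]
tool_rot: [-1.572, 0.0, 1.464]
force: [1.5, 0.2, -0.4]
grip_width: 0.0294
```

Request:
drive_tool(
  steps=[20,-17,31,0,-3,20,-17,31,0,-3,20,-17,31,0,-3,20,-17,31,0,-3,20,-17,31,0,-3],
)

```text
clock: 26.07
position: [0.495, 0.1566, 0.1651]
tool_rot: [-1.572, -0.0, 1.202]
force: [-0.4, 0.4, -0.4]
grip_width: 0.0297
```

Request:
drive_tool(
  steps=[20,-17,31,0,-3,20,-17,31,0,-3,20,-17,31,0,-3,20,-4,8,0,-2,20,0,0,0,0],
)

```text
clock: 26.48
position: [0.4394, 0.2594, 0.1653]
tool_rot: [-1.571, -0.002, 1.016]
force: [1.5, -0.3, 0.4]
grip_width: 0.0295
```

Request:
drive_tool(
  steps=[20,0,0,0,0,20,0,0,0,0,20,0,0,0,0,20,0,0,0,0,20,0,0,0,0],
)

```text
clock: 26.9
position: [0.4414, 0.2555, 0.1638]
tool_rot: [-1.571, 0.0, 1.012]
force: [-0.7, 0.5, -0.4]
grip_width: 0.0295
```

```bash
python3 - <<'E'
from pf import *
d=shot('wrist','w11'); o=monitor.observe(); print(o['position'],np.degrees(o['tool_rot'][2]),o['clock'],o['grip_width'])
for r in (75,85): nfit('w11',(.3564,.3094,2.583),r,90)
E
```

```text
[0.44127034 0.25566623 0.16378459] 57.99425497959987 26.95 0.029458961754185106
w11 nest (array([0.357 , 0.3091, 2.591 ]), np.float64(0.011)) 148.5 px [276.  69.]
w11 nest (array([0.357 , 0.3091, 2.591 ]), np.float64(0.011)) 148.5 px [276.  69.]
```

Request:
drive_tool(
  steps=[20,-21,13.5,0,0.5,20,-21,13.5,0,0,20,-21,13.5,-20,0,20,-21,13,-20,0,20,0,0,-20,0],
)

```text
clock: 27.37
position: [0.3538, 0.3121, 0.1036]
tool_rot: [-1.569, -0.001, 1.026]
force: [0.6, 1.2, -0.2]
grip_width: 0.0293
```

Request:
drive_tool(
  steps=[20,0,0,-20,0,20,0,0,-10,0,20,0,0,0,0,20,0,0,0,0,20,0,0,0,0],
)

```text
clock: 27.78
position: [0.3575, 0.31, 0.0746]
tool_rot: [-1.571, -0.001, 1.021]
force: [-0.5, 0.5, -1.1]
grip_width: 0.0295
```

Request:
drive_tool(
  steps=[20,-0.5,-0.7,-10,0,20,0,0,-10,0,20,0,0,-5,0,20,0,0,-3,0,20,0,0,0,0],
)

```text
clock: 28.2
position: [0.3561, 0.3089, 0.0451]
tool_rot: [-1.57, 0.001, 1.022]
force: [-0.3, 0.6, -0.8]
grip_width: 0.0298
```

Request:
drive_tool(
  steps=[20,0,0,-2,0,20,0,0,-1,0,20,0,0,-1,0,20,0,0,0,0,20,0,0,0,0],
)

```text
clock: 28.62
position: [0.3566, 0.3093, 0.0429]
tool_rot: [-1.572, -0.001, 1.022]
force: [-6.3, -6.6, 32.3]
grip_width: 0.0292
```

Request:
drive_tool(
  steps=[45,0,0,0,0,65,0,0,0,0,85,0,0,0,0,85,0,0,0,0,85,0,0,0,0],
)

```text
clock: 29.03
position: [0.3565, 0.3091, 0.0418]
tool_rot: [-1.571, 0.0, 1.022]
force: [0.2, -0.8, -0.8]
grip_width: 0.0849
```

Request:
drive_tool(
  steps=[85,0,0,15,0,85,0,0,30,0,85,0,0,35,0,85,0,0,35,0,85,20,-20,15,-1],
)

```text
clock: 29.45
position: [0.3745, 0.293, 0.1758]
tool_rot: [-1.57, -0.005, 1.011]
force: [1.2, 1.3, 1.6]
grip_width: 0.085
```

Request:
drive_tool(
  steps=[85,22,-33,0,-1,85,22,-33,0,-1,85,22,-33,0,-1,85,0,-36,0,0,85,0,-36,0,0],
)

```text
clock: 29.87
position: [0.4429, 0.1164, 0.1716]
tool_rot: [-1.57, -0.0, 0.951]
force: [0.7, 0.6, -0.2]
grip_width: 0.0851
```

Request:
drive_tool(
  steps=[85,0,-36,0,0,85,0,-36,0,0,85,0,-36,0,0,85,0,-36,0,0,85,-5,-36,0,0],
)

```text
clock: 30.28
position: [0.4376, -0.0637, 0.1719]
tool_rot: [-1.571, -0.0, 0.952]
force: [1.4, 0.0, -0.1]
grip_width: 0.0851
```

Request:
drive_tool(
  steps=[85,-5,-36,0,0,85,-4,-36,0,0,85,0,-5,0,0,85,0,0,0,0,85,0,0,0,0],
)

```text
clock: 30.7
position: [0.4285, -0.1386, 0.1718]
tool_rot: [-1.571, -0.0, 0.951]
force: [0.2, 0.3, -0.2]
grip_width: 0.0847
```

Request:
drive_tool(
  steps=[85,0,0,0,0,85,0,0,0,0,85,0,0,0,0,85,0,0,0,0,85,0,0,0,0],
)

```text
clock: 31.12
position: [0.4286, -0.1385, 0.1718]
tool_rot: [-1.571, -0.0, 0.953]
force: [0.3, -0.0, -0.1]
grip_width: 0.0851
```

```bash
python3 - <<'E'
from pf import *
d=shot('wrist','w12'); o=monitor.observe(); print(o['position'],np.degrees(o['tool_rot'][2]),o['clock'])
pfit('w12','red',(.429,-.1383,-.63),90)
E
```

```text
[ 0.42855089 -0.1386127   0.17180979] 54.580633138107366 31.1667
w12 red (array([ 0.4292, -0.1387, -0.636 ]), np.float64(0.065)) -36.4
```

Request:
drive_tool(
  steps=[85,0.5,0,-25,-0.7,85,0,0,-30,0,85,0,0,-32,0,85,0,0,-30,0,85,0,0,-15,0],
)

```text
clock: 31.58
position: [0.4278, -0.1384, 0.037]
tool_rot: [-1.568, 0.001, 0.94]
force: [-0.5, 1.0, -0.5]
grip_width: 0.0852
```

Request:
drive_tool(
  steps=[85,0,0,0,0,60,0,0,0,0,20,0,0,0,0,20,0,0,0,0,20,0,0,0,0],
)

```text
clock: 32.0
position: [0.4295, -0.1394, 0.0408]
tool_rot: [-1.573, -0.0, 0.939]
force: [-0.8, 0.0, 0.9]
grip_width: 0.0383
```

Request:
drive_tool(
  steps=[20,0,0,0,0,20,0,0,0,0,20,0,0,0,0,20,0,0,0,0,20,0,0,0,0],
)

```text
clock: 32.42
position: [0.4294, -0.1393, 0.0407]
tool_rot: [-1.572, 0.0, 0.939]
force: [-2.5, -0.0, 13.3]
grip_width: 0.0299
```

Request:
drive_tool(
  steps=[20,0,0,15,0,20,0,0,25,0,20,0,0,30,0,20,0,0,30,0,20,0,0,25,0],
)

```text
clock: 32.83
position: [0.4289, -0.1388, 0.167]
tool_rot: [-1.572, -0.0, 0.94]
force: [1.4, 0.1, 0.0]
grip_width: 0.0297
```

Request:
drive_tool(
  steps=[20,0,32,0,0,20,0,36,0,0,20,0,36,0,0,20,0,36,0,0,20,0,36,0,0],
)

```text
clock: 33.25
position: [0.4287, 0.0383, 0.1654]
tool_rot: [-1.572, -0.0, 0.939]
force: [2.0, -0.0, -0.9]
grip_width: 0.0292
```

Request:
drive_tool(
  steps=[20,-2,36,0,0,20,-2,36,0,0,20,-2,25,0,0,20,-4,15,0,0,20,0,0,0,0],
)

```text
clock: 33.67
position: [0.4182, 0.1524, 0.1655]
tool_rot: [-1.571, -0.002, 0.944]
force: [-0.6, 0.2, -1.0]
grip_width: 0.0295
```

Request:
drive_tool(
  steps=[20,0,0,-20,0,20,0,0,-25,0,20,0,0,-25,0,20,0,0,-20,0,20,0,0,0,0],
)

```text
clock: 34.08
position: [0.4177, 0.1479, 0.0725]
tool_rot: [-1.569, 0.003, 0.94]
force: [-1.7, 0.5, -0.5]
grip_width: 0.0294
```

Request:
drive_tool(
  steps=[20,0,0,0,0,20,0,0,0,0,20,0,0,0,0,20,0,0,0,0,20,0,0,0,0],
)

```text
clock: 34.5
position: [0.4194, 0.1489, 0.0756]
tool_rot: [-1.572, -0.001, 0.939]
force: [-0.1, 0.7, -1.0]
grip_width: 0.0294
```

Request:
drive_tool(
  steps=[20,-0.7,-0.3,-10,0,20,0,0,-10,0,20,0,0,-5,0,20,0,0,-4,0,20,0,0,0,0],
)

```text
clock: 34.92
position: [0.4181, 0.1488, 0.0455]
tool_rot: [-1.57, 0.0, 0.94]
force: [-0.3, -0.2, -0.9]
grip_width: 0.0295
```

Request:
drive_tool(
  steps=[20,0,0,-2,0,20,0,0,-1,0,20,0,0,0,0,20,0,0,0,0,20,0,0,0,0],
)

```text
clock: 35.33
position: [0.4184, 0.1489, 0.0437]
tool_rot: [-1.572, -0.0, 0.94]
force: [-4.6, -1.3, 23.4]
grip_width: 0.0295
```

Request:
drive_tool(
  steps=[45,0,0,0,0,65,0,0,0,0,85,0,0,0,0,85,0,0,0,0,85,0,0,0,0],
)

```text
clock: 35.75
position: [0.4183, 0.1487, 0.0428]
tool_rot: [-1.571, -0.0, 0.94]
force: [0.1, 0.9, 0.2]
grip_width: 0.0846
```

Request:
drive_tool(
  steps=[85,0,0,15,0,85,0,0,30,0,85,0,0,35,0,85,0,0,35,0,85,0,0,35,-5],
)

```text
clock: 36.17
position: [0.4176, 0.1488, 0.1942]
tool_rot: [-1.569, 0.001, 0.855]
force: [1.2, -0.7, 0.4]
grip_width: 0.0852
```

Request:
drive_tool(
  steps=[85,1,-30,10,-6,85,1,-30,10,-6,85,1,-30,10,-6,85,1,-30,10,-6,85,1,-30,10,-6],
)

```text
clock: 36.58
position: [0.423, -0.0027, 0.2434]
tool_rot: [-1.571, -0.0, 0.324]
force: [0.0, -0.1, -0.7]
grip_width: 0.0849
```

Request:
drive_tool(
  steps=[85,1,-30,10,-6,85,1,-30,10,-6,85,1,-30,10,-6,85,1,-30,10,-6,85,1,-30,10,-6],
)

```text
clock: 37.0
position: [0.4279, -0.1528, 0.2935]
tool_rot: [-1.571, -0.0, -0.2]
force: [0.7, -0.1, -0.5]
grip_width: 0.0852
```

Request:
drive_tool(
  steps=[85,1,-30,0,-6,85,1,-30,0,-6,85,1,-30,0,-6,85,0,0,0,0,85,0,0,0,0],
)

```text
clock: 37.42
position: [0.4309, -0.2423, 0.2924]
tool_rot: [-1.571, 0.001, -0.511]
force: [0.8, 0.1, -1.0]
grip_width: 0.0849
```

```bash
python3 - <<'E'
from pf import *
w=shot('wrist','w13'); s=shot('scene','s1'); d=shot('side','d1'); o=monitor.observe(); print(o['position'],o['clock'])
N={'green':(.6723,.1405,2.53),'yellow':(.357,.3091,2.591),'red':(.4184,.1488,-.631)}
for c,p in N.items():
    v=[(i,pm(i,c,proj(i,[*p[:2],.035]),20)) for i in(s,d)]
    for i,k in zip('sd',v): 
        a=np.argwhere(k[1]); q=sil(k[0],'plug',*p,.003); print(c,i,'mask box',a.min(0),a.max(0),'pred plug box',np.argwhere(q>.5).min(0),np.argwhere(q>.5).max(0))
pl=[('plug',(*p,.003)) for p in N.values()]
t=[('small',(.5607,-.2387,.3462,.003)),('big',(.5268,-.3275,.3462,.003)),('tray',(0.5392,-0.2911,.3462))]
overlay(w,t,'f1',(250,30,510,300),1.5); overlay(s,pl,'f2',(280,170,390,330),2); overlay(d,pl,'f3',(160,180,300,320),2)
a=[cv2.imread(f'pics/f{i}.png') for i in(1,2,3)]; H=max(i.shape[0] for i in a); im=np.hstack([np.pad(i,((0,H-i.shape[0]),(0,0),(0,0))) for i in a]); print(im.shape)
f=min(1,800/im.shape[1]);cv2.imwrite('pics/final.png',cv2.resize(im,None,fx=f,fy=f))
E
```

```text
[ 0.43136116 -0.24028726  0.29279438] 37.5667
green s mask box [285 284] [315 311] pred plug box [284 288] [312 309]
green d mask box [185 188] [212 202] pred plug box [183 186] [211 202]
yellow s mask box [189 344] [218 369] pred plug box [189 349] [214 368]
yellow d mask box [268 231] [302 258] pred plug box [266 233] [300 253]
red s mask box [203 290] [232 317] pred plug box [203 295] [229 314]
red d mask box [221 253] [252 275] pred plug box [219 254] [249 271]
(405, 890, 3)
```

View pics/final.png

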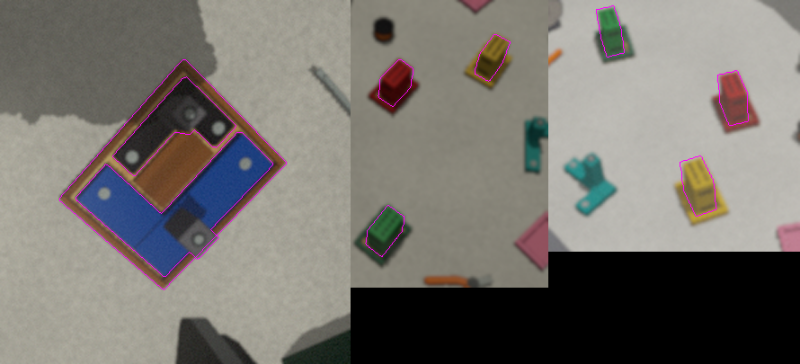

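The last check picture shows both brackets seated on their outlines in the tray. All three housings stand upright in the nest of their colour, within about 1–2 px of prediction. The gripper is clear, so I hand in.

```bash
python3 -c "
from workcell import workorder
print(workorder.job_done())"
```

```text
the job is handed in; nothing more can be done
None
```

The large blue and small black brackets are lying in the tray on their outlines, nested round the island. The green, yellow and red housings stand in the nests of their colours. Everything is released, and the job was handed in at about 37.6 s on the clock; it reports no verdict.

**Last checks:**
- **Tray:** The wrist picture shows both brackets lying on the outlines projected for their seated places, as far as can be seen.
- **Housings:** The scene and side pictures show each one upright inside its rim, within about 1–3 px (3–8 mm) of where it should be. The arm's own readings at release were within 1–2 mm of the nest centres.
- **Seating height:** Each part met the floor within about 1 mm of the expected height. Forces there stayed at or below 32 N, the highest being the yellow housing.
- **Look-alikes:** The turquoise and green brackets and the pink nests were not touched.

**What went wrong or disagreed:**
- The first tray fit and the first green housing angle were wrong. I remeasured both from the wrist camera before using them.
- The automatic fit of the green nest in the close view missed part of its rim, so I used hand-read corner pixels instead. They agreed with the earlier view to about 2 mm.

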